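# Level a rocking warming plate and put the pot on it

## Task

The warming plate on the buffet rocks because its one screw foot is too short. Screw that foot down with the wing knob on the plate's corner until it is level with the other three feet and the plate no longer rocks, let go, and then set the lidded pot upright on the ring marked on the plate. Keep the pot upright, do not shove the plate about, and leave the other things where they stand.

Things in the scene. Friction and masses are not known exactly. Their poses are not given: they have to be found in the camera images.
- warmer: Warming plate: loose steel box 280 (x) x 230 (y) mm, 2.3 kg, black glass top surface 58 mm above the counter. Origin: its centre, level with the soles of the three fixed rubber feet, z up. Feet at x +-115, y +-90 mm; the screw foot is at (+115, +90), under its knob. It rests on the fixed feet and looks level, but tips up to 1.5 deg when pressed or loaded on the knob's side.
- leveller_grip (a point): Grip point of the wing knob over the screw foot, on its vertical axis, 31 mm above the plate's top. The wing is an upright steel bar 42 mm long (x), 14 mm thick (y), from 10 to 46 mm above the plate's top; below it a 36 mm disc. The frame turns with the knob, which stays at its height. A 9 mm brass stem sticks out of the wing's top by as much as the foot is short, flush when right.
- leveller (a joint): Angle of the wing knob, rad, growing clockwise seen from above, stops at 0 and 6; starts at 1.0 to 2.5. Each rad drives the foot 1.25 mm down. At 4.0 rad its sole is in line with the other three feet; below that it is short, above that it lifts its corner and the plate rocks again. Turns with about 0.1 N m and stays where it is left.
- pot_zone (a point): Centre of the light grey ring (116 mm across) on the plate's top surface, at (+40, +30) mm from the plate's centre, towards the knob.
- pot: Lidded steel pot, one solid piece (the lid does not come off), 0.7 kg: 100 mm diameter, 78 mm high to the top of its 106 mm lid, with two small loop handles at +-y (132 mm across). Origin: centre of its underside, z up. It starts on the counter on the robot's right, and changes places with the spread jar.
- pot_knob (a point): Middle of the pot's lid knob, 104 mm above the pot's underside. The knob is an upright black cylinder, 28 mm diameter, from 84 to 118 mm above the underside.
- spread_jar: Bystander: amber jar with a steel lid, 80 mm diameter, 100 mm high. Origin under its centre.
- jar_a: Bystander: cereal jar, 100 mm diameter, 133 mm high, left of the plate. Origin under its centre.
- jar_b: Bystander: dark cereal jar, 100 mm diameter, 133 mm high, left of the plate. Origin under its centre.
- cups: Bystander: stack of white plastic cups, 76 mm across, 128 mm high. Origin under its centre.
- bowl: Bystander: white bowl, 120 mm across, 50 mm high. Origin under its centre.
- spoon: Bystander: steel spoon lying on the counter, 180 mm long (x axis).
- mug: Bystander: white mug, 80 mm across, 85 mm high. Origin under its centre.
There are look-alikes about, which are no part of the job. What is shaped like the pot but red or yellow is not meant.

How it is judged:
On the way:
1. the screw foot is level with the other feet (knob between 3.6 and 4.4 rad), the knob released, the pot still on the counter (value of joint leveller between 3.6 and 4.4 rad and contact force between the fingers and warmer below 0.2 N and height (world z) of pot below 0.02 m), for 0.2 s.
At the end, for the whole second after the job is handed in: The knob stands between 3.6 and 4.4 rad (foot within 0.5 mm of the others), the plate is level within 0.008 rad and at rest, and the pot stands upright (within 0.05 rad) and at rest on the plate's top, within 25 mm of the ring's centre (value of joint leveller between 3.6 and 4.4 rad and angle between warmer's own z axis and vertical below 0.008 rad and horizontal distance between pot and pot_zone below 0.025 m and z of pot in the frame of pot_zone between -0.004 and 0.004 m and angle between pot's own z axis and vertical below 0.05 rad and linear speed of pot below 0.02 m/s and angular speed of warmer below 0.05 rad/s); the robot touches nothing.
It fails at once if the warming plate is pushed more than 50 mm (distance of warmer from where it was at the start of the episode above 0.05 m).
It fails at once if the pot is tipped more than 0.5 rad (angle between pot's own z axis and vertical above 0.5 rad).
It fails at once if another thing is moved more than 40 mm (distance of any of spread_jar, jar_a, jar_b, cups, bowl, spoon, mug from where it was at the start of the episode above 0.04 m).
It also fails if it takes over 67 s, if anything falls off the work surface, if the arm or the gripper's body presses on something with over 40 N, if the wrist force passes 120 N, or if a joint passes its speed limit or range.

## Robot

A 6-joint arm with a two-finger parallel gripper is mounted at the origin on the work surface. World frame = base frame: x ahead of the robot, y to its left, z up, the work surface at z = 0. Lengths are in m, angles in rad, forces in N, time in s.
With the tool pointing down it reaches from about 0.275 to 1 m from the base axis. Payload 8.4 kg.
Tool frame: the origin (TCP) lies at the very end of the fingers, on their centre line; the grasp point (between the pads) lies 19 mm behind it; z points along the fingers, y is the line along which they close (so a half turn about z gives the same grasp; the last joint's range is limited). The gripper opens to 85 mm and grips with 20 to 120 N. Pads are 22 mm wide; open, the fingers measure 114 mm over their backs; the gripper's body (76 mm by 85 mm) begins 54 mm behind the grasp point. The pads swing forward as they close: fully open they stand 13 mm farther back than shut.
Start: joints at [-1.189, 0.353, 1.633, -0, 1.155, -0.002], TCP at [0.234, -0.58, 0.231] pointing down, gripper open.
Joint ranges: [-2.63, 2.63], [-0.92, 2.1], [0.06, 2.66], [-1.3, 4.44], [0, 2.69], [-3.02, 3.02]. Speed limits (rad/s): [2.22, 2.22, 2.79, 3.14, 3.14, 3.14].

## Interface

Orientations are given as a rotation vector (axis times angle).
In Python, from bench import arm, cams gives the robot as it stands.
- The arm moves only by the tool jog_arm, never from a script. Its argument "moves" is a list of rows, each an object with "delta_pos": the shift along the world's x, y, z in m, a list of three; "turn": the turn about the world's z in rad. A call has exactly 10 rows; each row is the pose to reach, as a shift and turn from the pose commanded when the call began; what a row does not reach only later rows make up. A row lasts 1/8 s, in which the tool goes at most 62.5 mm and 10.7 degrees, less where a joint would pass 70% of its speed; a pose out of reach is approached as far as the arm can. A call with a gripper value outside its range is refused whole. "gripper" is the finger opening in m, from 0 to 0.0854, set as the call begins (left out, the last holds). The fingers move at their own pace and stop on an object; the grip force is fixed at half the most. Time passes only in rows, so rows that repeat a pose let the fingers close, or fill a call up. It gives the time, the measured TCP pose, the force, the opening and the grip force at its end, in the units of the state.
- arm.get_obs(): the state, without advancing time (a new reading comes with each control period).
- cams.snapshot(name): name is "scene" or "top" or "wrist"; returns the picture (384x512x3 uint8, red, green, blue); there is no depth.
- cams.calibration(name): a dict with "fx", "fy", "cx", "cy" (pixels), "origin" and "rotation" of the camera in the world; the wrist camera has in their place "hand_eye" (4x4, takes a point from camera to tool coordinates, whose origin is the TCP and whose axes are the flange's). Camera axes: x right, y down, z forward; pixel columns grow to the right and rows downward; lengths in m; the calibration is good to about 2 mm. A picture is of the moment at which its call begins: read the wrist's pose just before it. calibration takes no time and is no camera call.
- arm.job_done(): hands the job in; it is judged then, once.
The state is a dict: "time_s": time; "q": joint angles; "dq": joint speeds; "effort": joint torques, N m; "eef_pos": TCP position; "orientation": TCP orientation; "force": force on the tool from outside, world axes, zero at the start; "torque": the same for the moment, N m; "gripper_width": finger opening in m; "finger_force": force on a finger pad.
Only numpy, scipy, OpenCV 4.12 (cv2) and the standard library are available. Lean on these libraries where they do the work, as an engineer would, in place of code of your own. Each camera call takes 0.05 s, during which the arm holds its last target. There are 200 camera calls.

## Working session

There is one attempt and no reset: what is moved stays moved. The work goes in short steps, Python scripts to look and compute and a tool call to move; the robot and the scene stay as the last step left them, time stands still between calls to the robot, and variables do not carry over. Pictures are saved under pics/ and viewed, at most 10 in all, crops included, and the job is handed in when it is done.

Besides the shell and the picture viewer there is one more tool, called after "Emit:" as name([rows], argument=value, ...), one row to a line, values as JSON. jog_arm: Moves the arm, as the interface text tells. Its arguments: {"type":"object","properties":{"moves":{"type":"array","items":{"type":"object","properties":{"delta_pos":{"type":"array","items":{"type":"number"}},"turn":{"type":"number"}}}},"gripper":{"type":"number"}},"required":["moves"]}

```bash
mkdir -p pics; python3 - <<'E'
from bench import arm,cams
import cv2
for n in("scene","top"):
    im=cams.snapshot(n); cv2.imwrite(f"pics/{n}0.png",cv2.cvtColor(im,cv2.COLOR_RGB2BGR)); print(cams.calibration(n))
print(cams.calibration("wrist")); print(arm.get_obs())
a=cv2.imread("pics/scene0.png");b=cv2.imread("pics/top0.png")
cv2.imwrite("pics/top0b.png",cv2.resize(b,(800,600),interpolation=cv2.INTER_CUBIC))
E
```

```text
{'fx': 382.0605827922552, 'fy': 382.0605827922552, 'cx': 254.3062237089789, 'cy': 191.8624530898362, 'origin': array([ 1.33171016, -0.38595691,  0.67904105]), 'rotation': array([-1.88830249, -1.18293585,  0.61468362])}
{'fx': 416.35639654028125, 'fy': 416.35639654028125, 'cx': 252.0465437947899, 'cy': 192.42721717857273, 'origin': array([0.44048283, 0.02352002, 1.39658507]), 'rotation': array([-2.19694546,  2.15106502, -0.08008794])}
{'fx': 289.4546650580951, 'fy': 289.4546650580951, 'cx': 253.44918879994236, 'cy': 192.13813659427552, 'hand_eye': array([[ 2.87467138e-04, -9.47121097e-01, -3.20876214e-01,
         8.31206469e-02],
       [ 9.99999956e-01,  2.49938509e-04,  1.58145380e-04,
        -1.36753813e-05],
       [-6.95835036e-05, -3.20876245e-01,  9.47121128e-01,
        -1.41730677e-01],
       [ 0.00000000e+00,  0.00000000e+00,  0.00000000e+00,
         1.00000000e+00]])}
{'time_s': 0.1, 'q': array([-1.18941111e+00,  3.53597284e-01,  1.63404027e+00, -2.42549361e-06,
        1.15522641e+00, -2.38326062e-03]), 'dq': array([ 0.00142836, -0.00135629, -0.00185601, -0.00327125,  0.00090628,
        0.0009125 ]), 'effort': array([ 3.92446573e-04, -6.06357551e+01, -3.42821395e+01, -2.87084174e-05,
        3.86203435e-03, -2.75781855e-05]), 'eef_pos': array([ 0.23386135, -0.57913859,  0.23063362]), 'orientation': array([-3.08270832e+00, -5.98893128e-01,  3.79437012e-04]), 'force': array([ 0.41979207, -0.23367331,  0.55903506]), 'torque': array([0.01302745, 0.01512703, 0.03081691]), 'finger_force': 0.0, 'gripper_width': 0.08559617362166605}
```

View pics/top0b.png

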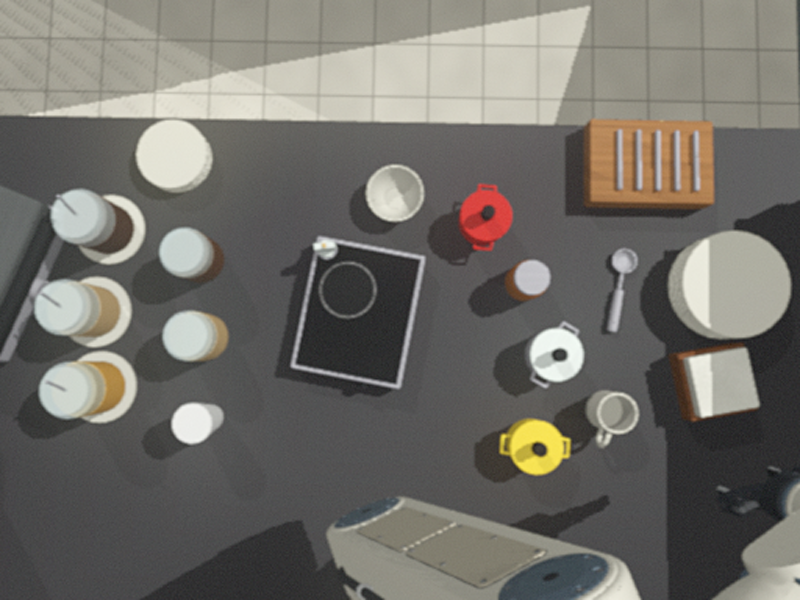

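View pics/scene0.png

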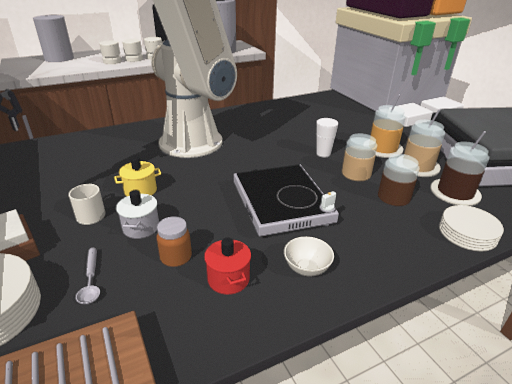

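Pots in the top view (800×600): red at (487,213), yellow at (540,448), steel/white at (558,355). The steel one fits, since red and yellow are ruled out. The plate corners are at about (317,238), (425,258), (400,387) and (291,367), with the wing knob at (325,247). I'll confirm both in one enlarged crop.

```bash
cat > h.py <<'E'
import numpy as np,cv2
from scipy.spatial.transform import Rotation as R
from bench import arm,cams
def ray(name,px,z,T=None):
    c=cams.calibration(name)
    if name=="wrist":
        o,rv=T; Rt=R.from_rotvec(rv).as_matrix(); H=c["hand_eye"]; Rw=Rt@H[:3,:3]; O=o+Rt@H[:3,3]
    else: Rw=R.from_rotvec(c["rotation"]).as_matrix(); O=np.array(c["origin"])
    d=Rw@np.array([(px[0]-c["cx"])/c["fx"],(px[1]-c["cy"])/c["fy"],1])
    return (O+d*(z-O[2])/d[2]).round(4)
def proj(name,P,T=None):
    c=cams.calibration(name)
    if name=="wrist":
        o,rv=T; Rt=R.from_rotvec(rv).as_matrix(); H=c["hand_eye"]; Rw=Rt@H[:3,:3]; O=o+Rt@H[:3,3]
    else: Rw=R.from_rotvec(c["rotation"]).as_matrix(); O=np.array(c["origin"])
    p=Rw.T@(np.array(P)-O); return (c["fx"]*p[0]/p[2]+c["cx"],c["fy"]*p[1]/p[2]+c["cy"])
E
python3 - <<'E'
from h import *
b=cv2.imread("pics/top0.png")
x=cv2.resize(b[145:255,180:275],None,fx=4.2,fy=5.4,interpolation=cv2.INTER_CUBIC)
x=cv2.resize(b[145:175,195:225],(400,400),interpolation=cv2.INTER_CUBIC)
y=cv2.resize(b[200:250,330:380],(400,400),interpolation=cv2.INTER_CUBIC)
cv2.imwrite("pics/crop.png",np.hstack([x,y]))
s=.64
for n,p,z in [("c1",(317,238),.058),("c2",(425,258),.058),("c3",(400,387),.058),("c4",(291,367),.058),("knob",(325,247),.1),("ring",(348,290),.058),("potknob",(559,354),.118),("jar",(533,278),.1),("mug",(613,412),.085),("yel",(540,449),.118),("red",(488,213),.118),("ja",(187,252),.133),("bowl",(395,190),.05),("h1",(568,330),.06),("h2",(540,380),.06)]:
    print(n,ray("top",(p[0]*s,p[1]*s),z))
E
```

```text
c1 [0.6799 0.2007 0.058 ]
c2 [ 0.6424 -0.025   0.058 ]
c3 [0.3756 0.0214 0.058 ]
c4 [0.4114 0.2457 0.058 ]
knob [0.6544 0.1784 0.1   ]
ring [0.5724 0.1331 0.058 ]
potknob [ 0.4493 -0.2879  0.118 ]
jar [ 0.6    -0.2403  0.1   ]
mug [ 0.3369 -0.4031  0.085 ]
yel [ 0.2656 -0.2513  0.118 ]
red [ 0.7263 -0.1467  0.118 ]
ja [0.6336 0.4458 0.133 ]
bowl [0.7869 0.0404 0.05  ]
h1 [ 0.4992 -0.3204  0.06  ]
h2 [ 0.3961 -0.2634  0.06  ]
```

View pics/crop.png

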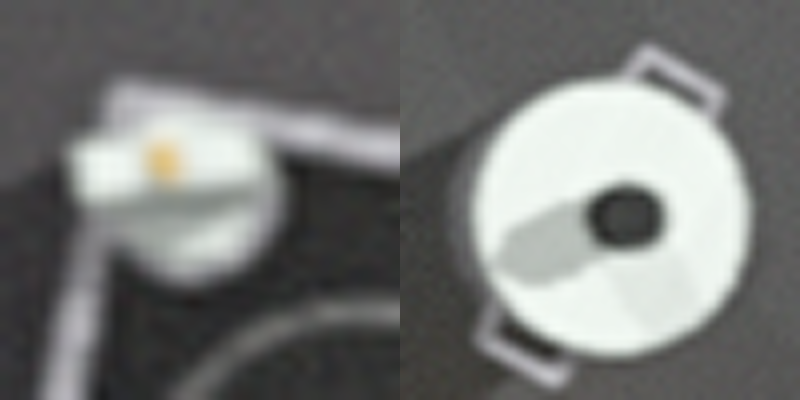

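The crop shows two things:
- **Pot:** it is steel/white with a black lid knob and two loop handles, so it is the one meant.
- **Wing knob:** its bar lies roughly along the image's horizontal (world y), and the brass stem is visible.

Plate yaw is about -0.165 and the knob is at about (0.655, 0.180). Next I move above the knob.

Emit:
jog_arm([
  {"delta_pos": [0.015,0.025,0.03],"turn": 0.1},
  {"delta_pos": [0.04,0.075,0.03],"turn": 0.2},
  {"delta_pos": [0.07,0.125,0.03],"turn": 0.3},
  {"delta_pos": [0.095,0.175,0.03],"turn": 0.4},
  {"delta_pos": [0.125,0.225,0.03],"turn": 0.5},
  {"delta_pos": [0.15,0.275,0.03],"turn": 0.6},
  {"delta_pos": [0.18,0.325,0.03],"turn": 0.7},
  {"delta_pos": [0.21,0.375,0.03],"turn": 0.8},
  {"delta_pos": [0.235,0.425,0.03],"turn": 0.9},
  {"delta_pos": [0.26,0.475,0.03],"turn": 1.0},
])

```text
time_s: 1.35
eef_pos: [0.4945, -0.1027, 0.2612]
orientation: [-2.416, -2.008, 0.0]
force: [0.3, -1.3, -0.2]
gripper_width: 0.0857
finger_force: 0.0
```

Emit:
jog_arm([
  {"delta_pos": [0.03,0.05,0],"turn": 0.1},
  {"delta_pos": [0.055,0.1,0],"turn": 0.2},
  {"delta_pos": [0.085,0.15,0],"turn": 0.3},
  {"delta_pos": [0.11,0.2,0],"turn": 0.3},
  {"delta_pos": [0.14,0.25,-0.02],"turn": 0.3},
  {"delta_pos": [0.16,0.285,-0.04],"turn": 0.3},
  {"delta_pos": [0.16,0.285,-0.06],"turn": 0.3},
  {"delta_pos": [0.16,0.285,-0.06],"turn": 0.3},
  {"delta_pos": [0.16,0.285,-0.06],"turn": 0.3},
  {"delta_pos": [0.16,0.285,-0.06],"turn": 0.3},
])

```text
time_s: 2.6
eef_pos: [0.6544, 0.1797, 0.2026]
orientation: [2.093, 2.341, 0.002]
force: [-0.1, 1.0, -0.1]
gripper_width: 0.0852
finger_force: 0.0
```

```bash
python3 - <<'E'
from h import *
o=arm.get_obs();T=(o["eef_pos"],o["orientation"]);print(T,o["q"],o["time_s"])
np.save("T1.npy",np.array(T))
im=cv2.cvtColor(cams.snapshot("wrist"),cv2.COLOR_RGB2BGR)
cv2.imwrite("pics/w1raw.png",im)
u,v=map(int,proj("wrist",(.6555,.1806,.1),T));print(u,v)
x0,y0=max(u-80,0),max(v-60,0);print(x0,y0)
cv2.imwrite("pics/w1.png",cv2.resize(im[y0:y0+120,x0:x0+160],(800,600),interpolation=cv2.INTER_CUBIC))
E
```

```text
(array([0.65439626, 0.17965881, 0.20262512]), array([2.09309165e+00, 2.34147904e+00, 2.14121921e-03])) [ 2.65762008e-01  4.59995828e-01  1.53725092e+00 -7.11312175e-05
  1.14267845e+00  1.53885217e-01] 2.6
254 191
174 131
```

View pics/w1.png

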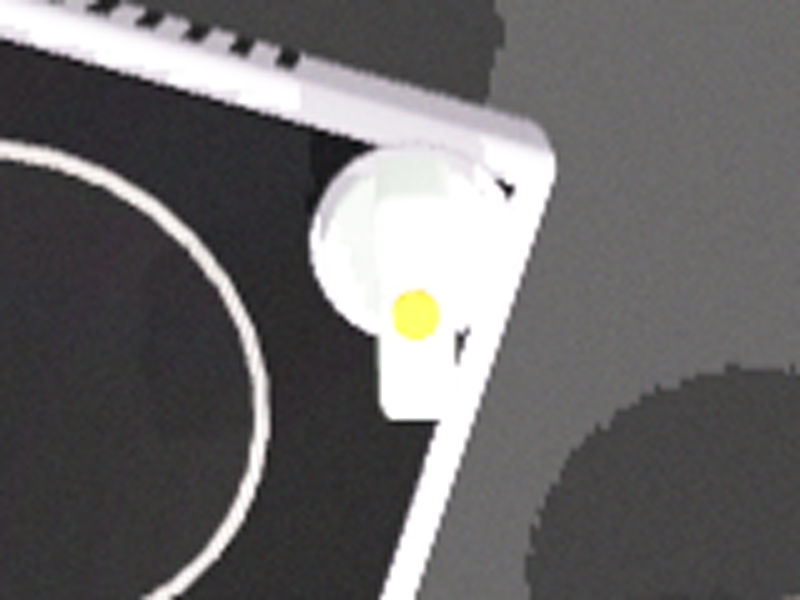

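The wing lies along the image's vertical, spanning (410,165)–(415,420) in the crop, with the stem at (415,314). It is already aligned with the tool. The plate corner is at (545,150).

```bash
python3 - <<'E'
from h import *
T=np.load("T1.npy")
f=lambda x,y,z: ray("wrist",(174+x/5,131+y/5),z,T)
ang=lambda a,b: np.arctan2(*(b-a)[1::-1])
print("stem",f(415,314,.107))
print("wing R/L edge",ang(f(378,250,.104),f(381,405,.104)), f(412,195,.104), f(412,418,.104))
print("edge x",ang(f(400,600,.058),f(545,180,.058)),"edge y",ang(f(0,35,.058),f(320,130,.058)))
print("tool x",R.from_rotvec(T[1]).as_matrix()[:,0])
E
```

```text
stem [0.658  0.1809 0.107 ]
wing R/L edge -1.4430240025350785 [0.6552 0.2012 0.104 ] [0.6599 0.1601 0.104 ]
edge x 1.3875773273540457 edge y -0.18149530978260522
tool x [-1.11673003e-01  9.93744989e-01  1.91589981e-04]
```

Emit:
jog_arm([
  {"delta_pos": [0.003,0.001,-0.03],"turn": 0},
  {"delta_pos": [0.003,0.001,-0.06],"turn": 0},
  {"delta_pos": [0.003,0.001,-0.09],"turn": 0},
  {"delta_pos": [0.003,0.001,-0.11],"turn": 0},
  {"delta_pos": [0.003,0.001,-0.12],"turn": 0},
  {"delta_pos": [0.003,0.001,-0.127],"turn": 0},
  {"delta_pos": [0.003,0.001,-0.127],"turn": 0},
  {"delta_pos": [0.003,0.001,-0.127],"turn": 0},
  {"delta_pos": [0.003,0.001,-0.127],"turn": 0},
  {"delta_pos": [0.003,0.001,-0.127],"turn": 0},
])

```text
time_s: 3.9
eef_pos: [0.6572, 0.1815, 0.0747]
orientation: [2.092, 2.343, 0.001]
force: [-0.3, 1.1, 0.0]
gripper_width: 0.0853
finger_force: 0.0
```

Emit:
jog_arm([
  {"delta_pos": [0,0,0],"turn": 0},
  {"delta_pos": [0,0,0],"turn": 0},
  {"delta_pos": [0,0,0],"turn": 0},
  {"delta_pos": [0,0,0],"turn": 0},
  {"delta_pos": [0,0,0],"turn": 0},
  {"delta_pos": [0,0,0],"turn": 0},
  {"delta_pos": [0,0,0],"turn": 0},
  {"delta_pos": [0,0,0],"turn": 0},
  {"delta_pos": [0,0,0],"turn": 0},
  {"delta_pos": [0,0,0],"turn": 0},
], gripper=0.008)

```text
time_s: 5.15
eef_pos: [0.6573, 0.1815, 0.0744]
orientation: [2.092, 2.343, 0.001]
force: [2.1, -0.8, 1.1]
gripper_width: 0.0132
finger_force: 61.0
```

Gripped. Now I turn it 2.72 rad clockwise, in steps of 0.15.

Emit:
jog_arm([
  {"delta_pos": [0,0,0],"turn": -0.15},
  {"delta_pos": [0,0,0],"turn": -0.3},
  {"delta_pos": [0,0,0],"turn": -0.45},
  {"delta_pos": [0,0,0],"turn": -0.6},
  {"delta_pos": [0,0,0],"turn": -0.75},
  {"delta_pos": [0,0,0],"turn": -0.9},
  {"delta_pos": [0,0,0],"turn": -1.05},
  {"delta_pos": [0,0,0],"turn": -1.2},
  {"delta_pos": [0,0,0],"turn": -1.35},
  {"delta_pos": [0,0,0],"turn": -1.5},
])

```text
time_s: 6.4
eef_pos: [0.6586, 0.1808, 0.0744]
orientation: [3.128, 0.281, 0.004]
force: [7.2, -4.8, -1.3]
gripper_width: 0.0133
finger_force: 60.7
```

Emit:
jog_arm([
  {"delta_pos": [0,0,0],"turn": -0.15},
  {"delta_pos": [0,0,0],"turn": -0.3},
  {"delta_pos": [0,0,0],"turn": -0.45},
  {"delta_pos": [0,0,0],"turn": -0.6},
  {"delta_pos": [0,0,0],"turn": -0.75},
  {"delta_pos": [0,0,0],"turn": -0.9},
  {"delta_pos": [0,0,0],"turn": -1.05},
  {"delta_pos": [0,0,0],"turn": -1.2},
  {"delta_pos": [0,0,0],"turn": -1.22},
  {"delta_pos": [0,0,0],"turn": -1.22},
])

```text
time_s: 7.65
eef_pos: [0.6575, 0.1798, 0.0744]
orientation: [2.728, -1.555, 0.002]
force: [3.0, -8.6, 2.3]
gripper_width: 0.0128
finger_force: 61.0
```

Emit:
jog_arm([
  {"delta_pos": [0,0,0],"turn": 0},
  {"delta_pos": [0,0,0],"turn": 0},
  {"delta_pos": [0,0,0],"turn": 0},
  {"delta_pos": [0,0,0],"turn": 0},
  {"delta_pos": [0,0,0],"turn": 0},
  {"delta_pos": [0,0,0.02],"turn": 0},
  {"delta_pos": [0,0,0.05],"turn": 0},
  {"delta_pos": [0,0,0.09],"turn": 0},
  {"delta_pos": [0,0,0.127],"turn": 0},
  {"delta_pos": [0,0,0.127],"turn": 0},
], gripper=0.085)

```text
time_s: 8.9
eef_pos: [0.6593, 0.1821, 0.2066]
orientation: [-2.725, 1.553, -0.008]
force: [0.5, 0.2, 0.5]
gripper_width: 0.0851
finger_force: 0.0
```

```bash
python3 - <<'E'
from h import *
o=arm.get_obs();T=(o["eef_pos"],o["orientation"]);print(T,o["q"],o["time_s"])
np.save("T2.npy",np.array(T))
im=cv2.cvtColor(cams.snapshot("wrist"),cv2.COLOR_RGB2BGR)
cv2.imwrite("pics/w2raw.png",im)
x=cv2.resize(im[131:251,174:334],(800,600),interpolation=cv2.INTER_CUBIC)
cv2.imwrite("pics/w2.png",x)
s=cams.snapshot("scene");cv2.imwrite("pics/s2raw.png",cv2.cvtColor(s,cv2.COLOR_RGB2BGR))
E
```

```text
(array([0.65927944, 0.18209019, 0.20660051]), array([-2.72461883,  1.55312898, -0.0083847 ])) [2.67272551e-01 4.61438895e-01 1.52566932e+00 2.61013675e-05
 1.14689905e+00 2.87424861e+00] 8.9
```

View pics/w2.png

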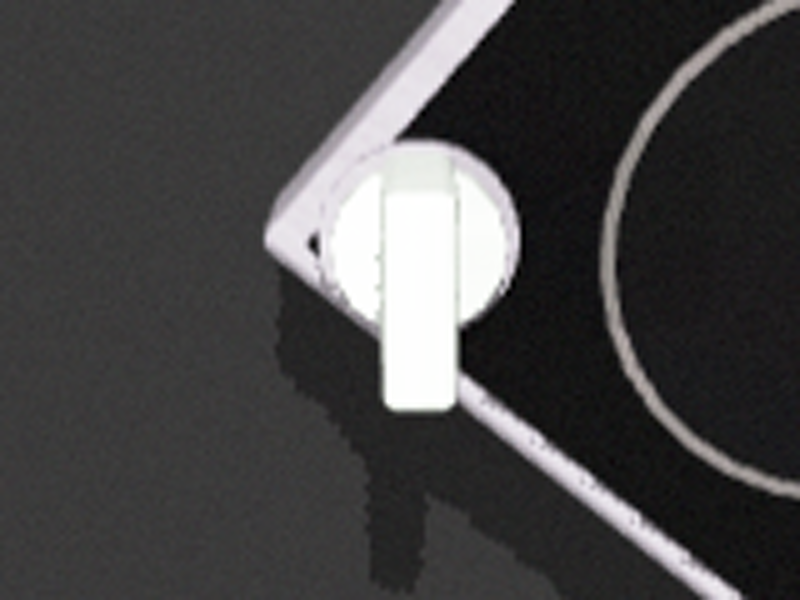

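The wing is vertical in the view, x 383–458 and y 190–410, still aligned with the tool. The brass stem is flush and no longer visible, as it should be when right. Next I measure the knob angle, the plate and the ring.

```bash
python3 - <<'E'
from h import *
T=np.load("T2.npy")
f=lambda x,y,z: ray("wrist",(174+x/5,131+y/5),z,T)
ang=lambda a,b: np.arctan2(*(b-a)[1::-1])
w=ang(f(384,220,.104),f(384,395,.104)),ang(f(458,220,.104),f(459,395,.104))
e=ang(f(265,240,.058),f(700,600-5,.058)), ang(f(398,137,.058),f(513,0,.058))
print(w,e)
print("wing c",(f(420,190,.104)+f(420,410,.104))/2)
# ring fit
im=cv2.imread("pics/w2raw.png")
im=cv2.cvtColor(im,cv2.COLOR_BGR2GRAY)
b=cv2.imread("pics/top0.png")
T1=np.load("T1.npy")
import itertools
def fitring(img,T,c0):
    pts=[]
    g=cv2.GaussianBlur(img,(3,3),0)
    for a in np.arange(0,2*np.pi,.05):
        best=(0,None)
        for r in np.arange(.046,.066,.0007):
            P=(c0[0]+r*np.cos(a),c0[1]+r*np.sin(a),.058); u,v=proj("wrist",P,T)
            if 0<=u<511 and 0<=v<383 and g[int(v+.5),int(u+.5)]>best[0]: best=(g[int(v+.5),int(u+.5)],P)
        if best[0]>90: pts.append(best[1])
    p=np.array(pts)[:,:2]
    for _ in range(4):
        A=np.c_[2*p,np.ones(len(p))]; s=np.linalg.lstsq(A,(p**2).sum(1),rcond=None)[0]
        r=np.sqrt(s[2]+s[0]**2+s[1]**2); d=abs(np.hypot(*(p-s[:2]).T)-r); p=p[d<max(.0015,np.median(d)*2)]
    return s[:2],r,len(p)
print(fitring(im,T,(.5717,.1337)))
print(fitring(cv2.imread("pics/w1raw.png",0),T1,(.5717,.1337)))
E
```

```text
(np.float64(2.1023665005492242), np.float64(2.124242708681059)) (np.float64(2.9623713093638764), np.float64(-1.7253609539760517))
wing c [0.6572  0.18005 0.104  ]Traceback (most recent call last):
  File "<stdin>", line 29, in <module>
  File "<stdin>", line 21, in fitring
  File "h.py", line 12, in proj
    c=cams.calibration(name)
ValueError: time passes only in moves, steps and waits
```

The knob is now at about 4.00 rad and released. The ring centre is at about (0.5725, 0.1335) by three agreeing estimates. Next I go above the pot, keeping the tool yaw.

Emit:
jog_arm([
  {"delta_pos": [-0.01,-0.02,0.02],"turn": 0},
  {"delta_pos": [-0.033,-0.07,0.025],"turn": 0},
  {"delta_pos": [-0.056,-0.12,0.025],"turn": 0},
  {"delta_pos": [-0.08,-0.175,0.025],"turn": 0},
  {"delta_pos": [-0.105,-0.23,0.025],"turn": 0},
  {"delta_pos": [-0.13,-0.285,0.025],"turn": 0},
  {"delta_pos": [-0.155,-0.34,0.025],"turn": 0},
  {"delta_pos": [-0.175,-0.39,0.025],"turn": 0},
  {"delta_pos": [-0.195,-0.435,0.025],"turn": 0},
  {"delta_pos": [-0.208,-0.469,0.025],"turn": 0},
])

```text
time_s: 10.25
eef_pos: [0.4472, -0.2888, 0.2253]
orientation: [2.728, -1.557, -0.003]
force: [-0.7, -0.3, 0.3]
gripper_width: 0.085
finger_force: 0.0
```

Emit:
jog_arm([
  {"delta_pos": [0,0,0],"turn": 0},
  {"delta_pos": [0,0,0],"turn": 0},
  {"delta_pos": [0,0,0],"turn": 0},
  {"delta_pos": [0,0,0],"turn": 0},
  {"delta_pos": [0,0,0],"turn": 0},
  {"delta_pos": [0,0,0],"turn": 0},
  {"delta_pos": [0,0,0],"turn": 0},
  {"delta_pos": [0,0,0],"turn": 0},
  {"delta_pos": [0,0,0],"turn": 0},
  {"delta_pos": [0,0,0],"turn": 0},
])

```text
time_s: 11.5
eef_pos: [0.449, -0.2876, 0.2263]
orientation: [-2.729, 1.556, -0.0]
force: [-0.3, -0.1, -0.2]
gripper_width: 0.0851
finger_force: 0.0
```

```bash
python3 - <<'E'
from h import *
o=arm.get_obs();T=(o["eef_pos"],o["orientation"]);print(T,o["time_s"])
np.save("T3.npy",np.array(T))
im=cv2.cvtColor(cams.snapshot("wrist"),cv2.COLOR_RGB2BGR)
cv2.imwrite("pics/w3.png",im)
E
```

```text
(array([ 0.44903421, -0.28755347,  0.22627623]), array([-2.72924445e+00,  1.55582830e+00, -8.07738239e-08])) 11.5
```

View pics/w3.png

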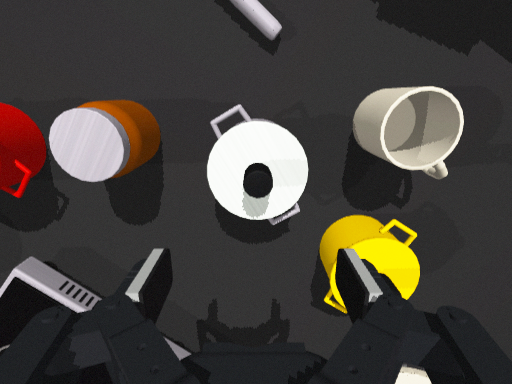

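The steel pot's lid is centred at (258,170) with a radius of about 50 px. The knob's top is at about (258,184). The jar (90,145), mug (410,130) and yellow pot (375,270) are clear of the fingers' path, which closes left-right here.

```bash
python3 - <<'E'
from h import *
T=np.load("T3.npy")
print(ray("wrist",(258,184),.118,T),ray("wrist",(258,170),.078,T))
E
```

```text
[ 0.4488 -0.2944  0.118 ] [ 0.4498 -0.2971  0.078 ]
```

Emit:
jog_arm([
  {"delta_pos": [0,-0.005,-0.03],"turn": 0},
  {"delta_pos": [0,-0.005,-0.06],"turn": 0},
  {"delta_pos": [0,-0.005,-0.09],"turn": 0},
  {"delta_pos": [0,-0.005,-0.11],"turn": 0},
  {"delta_pos": [0,-0.005,-0.125],"turn": 0},
  {"delta_pos": [0,-0.005,-0.137],"turn": 0},
  {"delta_pos": [0,-0.005,-0.137],"turn": 0},
  {"delta_pos": [0,-0.005,-0.137],"turn": 0},
  {"delta_pos": [0,-0.005,-0.137],"turn": 0},
  {"delta_pos": [0,-0.005,-0.137],"turn": 0},
])

```text
time_s: 12.8
eef_pos: [0.4493, -0.2927, 0.0898]
orientation: [2.729, -1.556, 0.001]
force: [0.2, 1.5, -0.3]
gripper_width: 0.0852
finger_force: 0.0
```

Emit:
jog_arm([
  {"delta_pos": [0,0,0],"turn": 0},
  {"delta_pos": [0,0,0],"turn": 0},
  {"delta_pos": [0,0,0],"turn": 0},
  {"delta_pos": [0,0,0],"turn": 0},
  {"delta_pos": [0,0,0],"turn": 0},
  {"delta_pos": [0,0,0],"turn": 0},
  {"delta_pos": [0,0,0],"turn": 0},
  {"delta_pos": [0,0,0],"turn": 0},
  {"delta_pos": [0,0,0],"turn": 0},
  {"delta_pos": [0,0,0],"turn": 0},
], gripper=0.018)

```text
time_s: 14.05
eef_pos: [0.4488, -0.2926, 0.0894]
orientation: [2.729, -1.555, -0.0]
force: [-5.1, -2.3, 5.2]
gripper_width: 0.0264
finger_force: 58.8
```

Emit:
jog_arm([
  {"delta_pos": [0,0,0.01],"turn": 0},
  {"delta_pos": [0,0,0.03],"turn": 0},
  {"delta_pos": [0,0,0.06],"turn": 0},
  {"delta_pos": [0,0,0.09],"turn": 0},
  {"delta_pos": [0,0,0.12],"turn": 0},
  {"delta_pos": [0,0,0.15],"turn": 0},
  {"delta_pos": [0,0,0.165],"turn": 0},
  {"delta_pos": [0,0,0.17],"turn": 0},
  {"delta_pos": [0,0,0.17],"turn": 0},
  {"delta_pos": [0,0,0.17],"turn": 0},
])

```text
time_s: 15.3
eef_pos: [0.4485, -0.2921, 0.258]
orientation: [-2.729, 1.556, 0.003]
force: [0.0, 0.7, -7.4]
gripper_width: 0.0263
finger_force: 60.0
```

```bash
python3 - <<'E'
from h import *
b=cv2.cvtColor(cams.snapshot("top"),cv2.COLOR_RGB2BGR);s=cv2.cvtColor(cams.snapshot("scene"),cv2.COLOR_RGB2BGR)
cv2.imwrite("pics/top4.png",b)
x=cv2.resize(s[60:260,60:360],(800,533),interpolation=cv2.INTER_CUBIC)
cv2.imwrite("pics/s4.png",x)
E
```

```text
(no output)
```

View pics/s4.png

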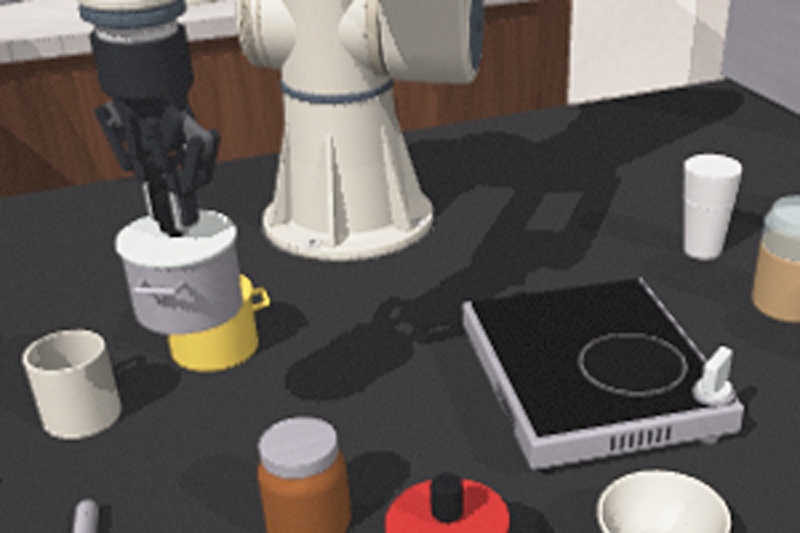

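The pot is held upright about 170 mm up, weighing about 7.4 N as expected. I carry it gently to the ring.

Emit:
jog_arm([
  {"delta_pos": [0.002,0.008,0],"turn": 0},
  {"delta_pos": [0.007,0.025,0],"turn": 0},
  {"delta_pos": [0.015,0.052,0],"turn": 0},
  {"delta_pos": [0.025,0.087,0],"turn": 0},
  {"delta_pos": [0.036,0.125,0],"turn": 0},
  {"delta_pos": [0.047,0.163,0],"turn": 0},
  {"delta_pos": [0.058,0.201,0],"turn": 0},
  {"delta_pos": [0.069,0.239,0],"turn": 0},
  {"delta_pos": [0.08,0.277,0],"turn": 0},
  {"delta_pos": [0.091,0.315,0],"turn": 0},
])

```text
time_s: 16.65
eef_pos: [0.5399, 0.025, 0.2594]
orientation: [-2.729, 1.555, 0.0]
force: [0.8, -1.2, -7.6]
gripper_width: 0.026
finger_force: 59.9
```

Emit:
jog_arm([
  {"delta_pos": [0.01,0.035,0],"turn": 0},
  {"delta_pos": [0.019,0.065,0],"turn": 0},
  {"delta_pos": [0.026,0.09,0],"turn": 0},
  {"delta_pos": [0.03,0.103,0],"turn": 0},
  {"delta_pos": [0.033,0.11,0],"turn": 0},
  {"delta_pos": [0.033,0.11,0],"turn": 0},
  {"delta_pos": [0.033,0.11,-0.015],"turn": 0},
  {"delta_pos": [0.033,0.11,-0.035],"turn": 0},
  {"delta_pos": [0.033,0.11,-0.05],"turn": 0},
  {"delta_pos": [0.033,0.11,-0.05],"turn": 0},
])

```text
time_s: 17.9
eef_pos: [0.5719, 0.1318, 0.2075]
orientation: [2.727, -1.555, -0.004]
force: [0.0, 0.4, -6.8]
gripper_width: 0.0261
finger_force: 60.0
```

```bash
python3 - <<'E'
from h import *
o=arm.get_obs();print(o["eef_pos"],o["orientation"],o["time_s"])
b=cv2.cvtColor(cams.snapshot("wrist"),cv2.COLOR_RGB2BGR);s=cv2.cvtColor(cams.snapshot("scene"),cv2.COLOR_RGB2BGR)
x=cv2.resize(s[90:250,220:350],(488,600),interpolation=cv2.INTER_CUBIC)
cv2.imwrite("pics/s5.png",x)
E
```

```text
[0.57186639 0.13178186 0.20749512] [ 2.7268784  -1.55544552 -0.0037691 ] 17.9
```

View pics/s5.png

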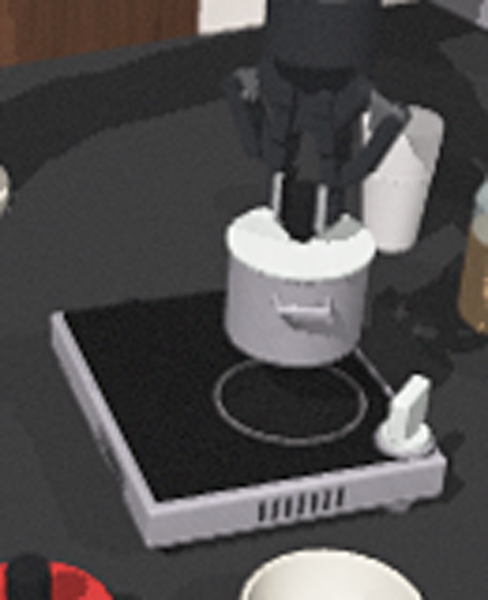

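The pot hangs upright above the ring, and the wing knob is clear of it. I lower it.

Emit:
jog_arm([
  {"delta_pos": [0,0,-0.012],"turn": 0},
  {"delta_pos": [0,0,-0.024],"turn": 0},
  {"delta_pos": [0,0,-0.036],"turn": 0},
  {"delta_pos": [0,0,-0.046],"turn": 0},
  {"delta_pos": [0,0,-0.053],"turn": 0},
  {"delta_pos": [0,0,-0.057],"turn": 0},
  {"delta_pos": [0,0,-0.059],"turn": 0},
  {"delta_pos": [0,0,-0.061],"turn": 0},
  {"delta_pos": [0,0,-0.061],"turn": 0},
  {"delta_pos": [0,0,-0.061],"turn": 0},
])

```text
time_s: 19.25
eef_pos: [0.5732, 0.1325, 0.1485]
orientation: [-2.729, 1.556, -0.0]
force: [-0.4, 0.4, -6.5]
gripper_width: 0.0262
finger_force: 60.4
```

Emit:
jog_arm([
  {"delta_pos": [0,0,-0.0005],"turn": 0},
  {"delta_pos": [0,0,-0.001],"turn": 0},
  {"delta_pos": [0,0,-0.001],"turn": 0},
  {"delta_pos": [0,0,-0.001],"turn": 0},
  {"delta_pos": [0,0,-0.001],"turn": 0},
  {"delta_pos": [0,0,-0.001],"turn": 0},
  {"delta_pos": [0,0,-0.001],"turn": 0},
  {"delta_pos": [0,0,-0.001],"turn": 0},
  {"delta_pos": [0,0,-0.001],"turn": 0},
  {"delta_pos": [0,0,-0.001],"turn": 0},
])

```text
time_s: 20.5
eef_pos: [0.5731, 0.1325, 0.1474]
orientation: [-2.729, 1.556, -0.0]
force: [-1.9, -0.3, -0.9]
gripper_width: 0.0262
finger_force: 60.9
```

Emit:
jog_arm([
  {"delta_pos": [0,0,0],"turn": 0},
  {"delta_pos": [0,0,0],"turn": 0},
  {"delta_pos": [0,0,0],"turn": 0},
  {"delta_pos": [0,0,0],"turn": 0},
  {"delta_pos": [0,0,0],"turn": 0},
  {"delta_pos": [0,0,0],"turn": 0},
  {"delta_pos": [0,0,0.02],"turn": 0},
  {"delta_pos": [0,0,0.05],"turn": 0},
  {"delta_pos": [0,0,0.08],"turn": 0},
  {"delta_pos": [0,0,0.12],"turn": 0},
], gripper=0.085)

```text
time_s: 21.75
eef_pos: [0.5725, 0.1323, 0.2676]
orientation: [2.728, -1.555, -0.002]
force: [0.5, 0.4, 0.5]
gripper_width: 0.0851
finger_force: 0.0
```

Emit:
jog_arm([
  {"delta_pos": [0,-0.02,0.01],"turn": 0},
  {"delta_pos": [-0.02,-0.06,0.01],"turn": 0},
  {"delta_pos": [-0.04,-0.11,0.01],"turn": 0},
  {"delta_pos": [-0.06,-0.16,0.01],"turn": 0},
  {"delta_pos": [-0.08,-0.21,0.01],"turn": 0},
  {"delta_pos": [-0.1,-0.25,0.01],"turn": 0},
  {"delta_pos": [-0.11,-0.28,0.01],"turn": 0},
  {"delta_pos": [-0.11,-0.28,0.01],"turn": 0},
  {"delta_pos": [-0.11,-0.28,0.01],"turn": 0},
  {"delta_pos": [-0.11,-0.28,0.01],"turn": 0},
])

```text
time_s: 23.0
eef_pos: [0.4632, -0.1468, 0.277]
orientation: [-2.73, 1.555, 0.001]
force: [0.6, 0.4, 0.5]
gripper_width: 0.0852
finger_force: 0.0
```

```bash
python3 - <<'E'
from h import *
b=cv2.cvtColor(cams.snapshot("top"),cv2.COLOR_RGB2BGR);s=cv2.cvtColor(cams.snapshot("scene"),cv2.COLOR_RGB2BGR)
x=cv2.resize(s[130:250,220:350],(433,400),interpolation=cv2.INTER_CUBIC)
y=cv2.resize(b[145:255,180:275],(345,400),interpolation=cv2.INTER_CUBIC)
cv2.imwrite("pics/f.png",np.hstack([x,y]))
E
```

```text
(no output)
```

View pics/f.png

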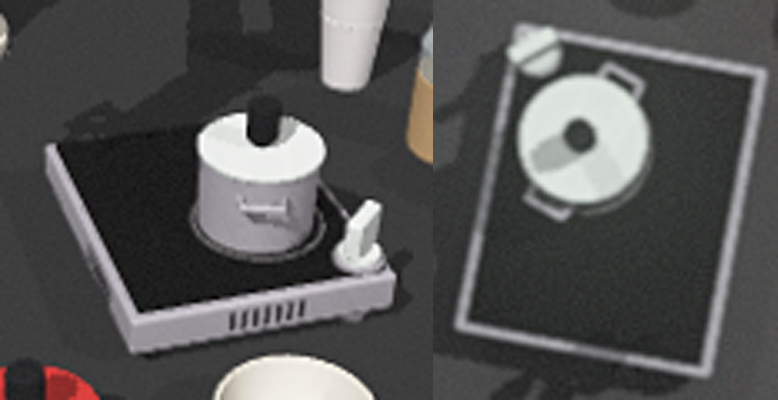

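The pot stands upright and centred in the ring, the plate hasn't visibly moved, and the arm is clear.

```bash
python3 -c "
from bench import arm
print(arm.job_done())"
```

```text
the job is handed in; nothing more can be done
None
```

I turned the screw foot's knob to about 4.0 rad, level with the other feet, set the steel pot upright on the ring and handed the job in at about 23 s; no verdict came back.

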